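Level the vise's base plate by probing for the high seat

ROBOT

A 7-joint arm with a two-finger parallel gripper is mounted at the origin on the work surface. World frame = base frame: x ahead of the robot, y to its left, z up, the work surface at z = 0. Lengths are in m, angles in rad, forces in N, time in s.
With the tool pointing down it reaches from about 0.4 to 0.875 m from the base axis. Payload 19.3 kg.
Tool frame: the origin (TCP) lies midway between the tips of the shut fingers; the grasp point (between the pads) lies 19 mm behind it; z points along the fingers, y is the line along which they close (so a half turn about z gives the same grasp; the last joint's range is limited). The gripper opens to 85 mm and grips with 20 to 120 N. Pads are 22 mm wide; open, the fingers measure 114 mm over their backs; the gripper's body (76 mm by 85 mm) begins 54 mm behind the grasp point. The pads swing forward as they close: fully open they stand 13 mm farther back than shut.
Start: joints at [1.148, 0.521, -0.036, 1.599, 0.021, 1.021, -0.113], TCP at [0.216, -0.587, 0.231] pointing down, gripper open.
Joint ranges: [-2.91, 2.91], [-0.3, 2.13], [-1.5, 1.42], [0.17, 2.43], [-1.26, 4.41], [0.16, 1.93], [-2.52, 2.52]. Speed limits (rad/s): [1.89, 1.89, 2.39, 2.39, 3.01, 3.01, 3.01].

INTERFACE

Orientations are given as a unit quaternion [x, y, z, w].
In Python, from station import get_state, camera, finish_job gives the robot as it stands.
- The arm moves only by the tool apply_moves, never from a script. Its arguments are lists of equal length, an entry for each row: "dr": the turn, a rotation vector about the tool's x, y, z in rad, a list of three; "translation": the shift along the tool's x, y, z in mm, a list of three; "fingers": the closure, from -1 (fully open) to 1 (shut), so that 0 is half open. In form: {"dr": [[rx, ry, rz], ...], "translation": [[dx, dy, dz], ...], "fingers": [fingers, ...]}. A call has 1 to 5 rows; each row shifts and turns the commanded pose from where the row before left it, along the tool's axes as they then stand; what a row does not reach is not made up. A row lasts 1/10 s, in which the tool goes at most 50 mm and 8.59 degrees, less where a joint would pass 70% of its speed; a pose out of reach is approached as far as the arm can. A call is refused whole if a number of a shift passes 50 or a number of a turn 0.15, either way. A call with a gripper value outside its range is refused whole. The fingers move at their own pace and stop on an object; the grip force is fixed at half the most. Time passes only in rows, so rows that do not move let the fingers close. It gives the time, the measured TCP pose, the force, the opening and the grip force at its end, in the units of the state.
- get_state(): the state, without advancing time (a new reading comes with each control period).
- camera(name): name is "scene" or "side" or "wrist"; returns a dict with "frame" (384x512x3 uint8, blue, green, red), "vertical_fov" (degrees; the focal length in pixels is half the picture's height over the tangent of half this angle, whatever the lens; pixels are square), "cx", "cy" (the principal point, pixels), "rvec" (rotation vector, rad) and "tvec" (3), from world to camera coordinates, as OpenCV has them. Camera axes: x right, y down, z forward; pixel columns grow to the right and rows downward; lengths in m; the calibration is good to about 2 mm. A picture is of the moment at which its call begins. There is no depth.
- finish_job(): hands the job in; it is judged then, once.
The state is a dict: "t": time; "joints": joint angles; "joint_velocities": joint speeds; "tau": joint torques, N m; "position": TCP position; "eef_rot": TCP orientation; "force": force on the tool from outside, world axes, zero at the start; "torque": the same for the moment, N m; "finger_gap": finger opening in m; "grip_force": force on a finger pad.
Only numpy, scipy, OpenCV 4.12 (cv2) and the standard library are available. Lean on these libraries where they do the work, as an engineer would, in place of code of your own. Each camera call takes 0.05 s, during which the arm holds its last target. There are 200 camera calls.

TASK

The vise rocks because one of the four brass seats, deep in the sockets of its base plate, stands a few millimetres too high. Take the orange probe from its stand, feel lightly in the sockets for the high seat, and gently press that one down with the probe until it is level with the other three, without pushing the good ones down (no seat can be raised again). Then put the probe back in its stand, and leave the spool, the jar and the screwdriver alone.

Things in the scene. Friction and masses are not known exactly. Their poses are not given: they have to be found in the camera images.
- plate_top (a point): centre of the top face of the pale aluminium base plate, a fixed block 200 x 160 x 36 mm lying flat on the bench (long side along its x, top face 36 mm above the bench)
- plate_hole0 (a point): centre of the mouth of one of the plate's four round vertical sockets (+70, +50 mm from the plate's centre, along the plate's x and y), level with the plate's top face. 27 mm wide; at its bottom is a flat brass seat that fills it. Three seats lie at one common depth (10 to 24 mm below the mouth, unknown, different each time), the fourth, in any one of the sockets, stands 3.5 to 5 mm higher
- plate_hole1 (a point): centre of the mouth of one of the plate's four round vertical sockets (+70, -50 mm from the plate's centre, along the plate's x and y), level with the plate's top face. 27 mm wide; at its bottom is a flat brass seat that fills it. Three seats lie at one common depth (10 to 24 mm below the mouth, unknown, different each time), the fourth, in any one of the sockets, stands 3.5 to 5 mm higher
- plate_hole2 (a point): centre of the mouth of one of the plate's four round vertical sockets (-70, +50 mm from the plate's centre, along the plate's x and y), level with the plate's top face. 27 mm wide; at its bottom is a flat brass seat that fills it. Three seats lie at one common depth (10 to 24 mm below the mouth, unknown, different each time), the fourth, in any one of the sockets, stands 3.5 to 5 mm higher
- plate_hole3 (a point): centre of the mouth of one of the plate's four round vertical sockets (-70, -50 mm from the plate's centre, along the plate's x and y), level with the plate's top face. 27 mm wide; at its bottom is a flat brass seat that fills it. Three seats lie at one common depth (10 to 24 mm below the mouth, unknown, different each time), the fourth, in any one of the sockets, stands 3.5 to 5 mm higher
- seat_high (a joint): how far the seat that stands too high has been pushed down (m), in whichever socket it is: 0.008 is level with the others' right height, smaller is higher. It starts at 0.003 to 0.0045. Seats are a tight press fit: they stay put under a touch of less than about 12 N, slide down slowly under about 15 to 18 N, have about 5 mm of travel below level, and cannot be raised again
- seat_b (a joint): the same for one of the three good seats (which socket is not told); starts at its right height, 0.008, and must stay there
- seat_c (a joint): the same for one of the three good seats (which socket is not told); starts at its right height, 0.008, and must stay there
- seat_d (a joint): the same for one of the three good seats (which socket is not told); starts at its right height, 0.008, and must stay there
- probe_grip (a point): centre of the handle of the probe: an orange square handle 18 x 18 mm, 60 mm tall with a black band near its top, on a straight steel stem 9 mm thick and 45 mm long that sticks out below it; 105 mm long in all, 0.12 to 0.2 kg. z along the probe, up; x and y square to the handle's faces. It stands upright in its stand, the handle's underside resting on the stand
- probe_shoulder (a point): centre of the underside of the probe's handle, 30 mm below probe_grip, where the stem begins
- probe_end (a point): flat lower end of the probe's stem, 75 mm below probe_grip
- probe_stem: the probe's steel stem (origin at the underside of the handle, z up)
- stand_hole0 (a point): centre of the mouth of the hole in the probe's stand: a fixed plywood block 70 x 70 x 50 mm with one vertical through hole 16 mm wide; this point is on its top face, 50 mm above the bench
- spool_mid (a point): middle of a red thread spool, 32 mm wide, 40 mm tall, standing on the bench; leave alone
- jar_mid (a point): middle of a small amber jar, 42 mm wide, 50 mm tall, standing on the bench; leave alone
- driver_grip (a point): handle of a red-handled screwdriver, roughly 200 mm long and 30 mm thick, lying on the bench with its blade pointing away from the robot; leave alone
Not all that is in view belongs to the job. Of the things like the part that bears probe_grip, leave any that is red or white; of the rest the smaller one is meant.

How it is judged:
On the way, in this order (a step that is already met when the one before it is completed fails the run):
1. the probe is lifted clear of its stand (z of probe_shoulder in the frame of stand_hole0 above 0.05 m), for 0.1 s.
2. the high seat is pressed level with the others (within 1.5 mm) (value of joint seat_high between 0.0065 and 0.0095 m), for 0.2 s.
At the end, for the whole second after the job is handed in: all four seats are within 1.5 mm of their common right height, and the probe stands upright and at rest in its stand, its handle's underside down on the block (within 3 mm, and within 8 mm of the hole's centre) (all of step 2 and value of joint seat_b between 0.0065 and 0.0095 m and value of joint seat_c between 0.0065 and 0.0095 m and value of joint seat_d between 0.0065 and 0.0095 m and distance between probe_shoulder and stand_hole0 below 0.008 m and z of probe_shoulder in the frame of stand_hole0 below 0.003 m and angle between probe_grip's own z axis and vertical below 0.12 rad and linear speed of probe_stem below 0.02 m/s); the robot touches nothing.
It fails at once if the probe's stem is pressed against anything with more than 30 N (contact force between probe_stem and anything else above 30 N).
It fails at once if the spool is moved more than 20 mm (distance of spool_mid from where it was at the start of the episode above 0.02 m).
It fails at once if the jar is moved more than 20 mm (distance of jar_mid from where it was at the start of the episode above 0.02 m).
It fails at once if the screwdriver is moved more than 20 mm (distance of driver_grip from where it was at the start of the episode above 0.02 m).
It also fails if it takes over 67 s, if anything falls off the work surface, if the arm or the gripper's body presses on something with over 40 N, if the wrist force passes 120 N, or if a joint passes its speed limit or range.

## Working session

There is one attempt and no reset: what is moved stays moved. The work goes in short steps, Python scripts to look and compute and a tool call to move; the robot and the scene stay as the last step left them, time stands still between calls to the robot, and variables do not carry over. Pictures are saved under pics/ and viewed, at most 10 in all, crops included, and the job is handed in when it is done.

Besides the shell and the picture viewer there is one more tool, called after "Request:" as name(argument=value, ...), one argument or row to a line, values as JSON. apply_moves: Moves the arm, as the interface text tells. Its arguments: {"type":"object","properties":{"dr":{"type":"array"},"translation":{"type":"array"},"fingers":{"type":"array"}},"required":["dr","translation","fingers"]}

```bash
mkdir -p pics; ls; cat > h.py <<'E'
import numpy as np, cv2
from station import get_state, camera
from scipy.spatial.transform import Rotation as R
def ray(c,u,v):
    f=192/np.tan(np.radians(c["vertical_fov"])/2)
    M=cv2.Rodrigues(np.array(c["rvec"],float))[0]; t=np.array(c["tvec"],float).ravel()
    d=M.T@np.array([(u-c["cx"])/f,(v-c["cy"])/f,1]); return -M.T@t,d
def onz(c,u,v,z):
    o,d=ray(c,u,v); return o+d*(z-o[2])/d[2]
def proj(c,p):
    f=192/np.tan(np.radians(c["vertical_fov"])/2)
    M=cv2.Rodrigues(np.array(c["rvec"],float))[0]; q=M@np.array(p)+np.array(c["tvec"],float).ravel()
    return f*q[0]/q[2]+c["cx"],f*q[1]/q[2]+c["cy"]
def tool(p):
    s=get_state(); r=R.from_quat(s["eef_rot"]); return r.inv().apply(np.array(p)-s["position"])*1000
E
python3 - <<'E'
from h import *
import pickle
C={n:camera(n) for n in("scene","side","wrist")}
pickle.dump(C,open("c0.pkl","wb"))
for n in C:
    c=C[n]; print(n,c["vertical_fov"],c["cx"],c["cy"],ray(c,c["cx"],c["cy"]))
    cv2.imwrite(f"pics/{n}0.png",c["frame"])
cv2.imwrite("pics/a0.png",cv2.resize(np.hstack([C["scene"]["frame"],C["side"]["frame"]]),(800,300)))
s=get_state();print(s)
E
```

```text
pics
scene 56.81401015423305 254.4884840985481 189.04346509134055 (array([ 1.07776894, -0.33336736,  0.65389636]), array([-0.5888295 ,  0.42607236, -0.68683488]))
side 56.69992472636097 252.6226128755576 194.22374560062465 (array([0.32543488, 0.54817254, 0.76900538]), array([ 0.31079316, -0.59029528, -0.74495577]))
wrist 68.1463942256171 259.6907248918036 186.02714847994523 (array([ 0.28025198, -0.56176823,  0.37318529]), array([-0.25393364, -0.09263253, -0.96277563]))
{'t': 0.15, 'joints': array([ 1.14781009,  0.52189389, -0.03631698,  1.59985181,  0.02120925,
        1.0210774 , -0.11282224]), 'joint_velocities': array([ 0.00072135, -0.00306657, -0.00036505, -0.00051203,  0.00071126,
        0.00189218, -0.00028217]), 'tau': array([ 1.53214129e-03, -9.27392149e+01,  1.98088132e+00, -3.70058870e+01,
        1.80425635e-02,  6.51142036e-03, -6.01897659e-05]), 'position': array([ 0.21582976, -0.58629892,  0.23085664]), 'eef_rot': array([ 9.84486384e-01,  1.75460482e-01, -1.07493411e-04, -4.08741877e-04]), 'force': array([-0.17049617,  0.0991237 , -0.3724308 ]), 'torque': array([ 0.02221881, -0.03862521, -0.01089651]), 'grip_force': 0.0, 'finger_gap': 0.08543438064420379}
```

View pics/scene0.png

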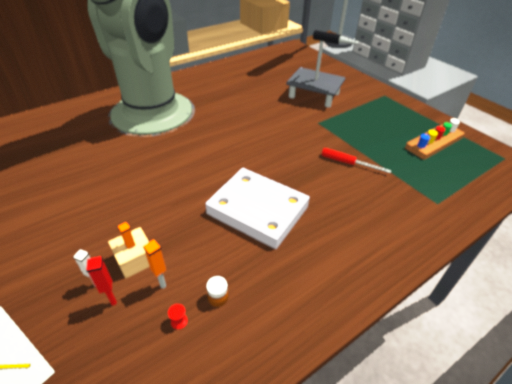

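View pics/side0.png

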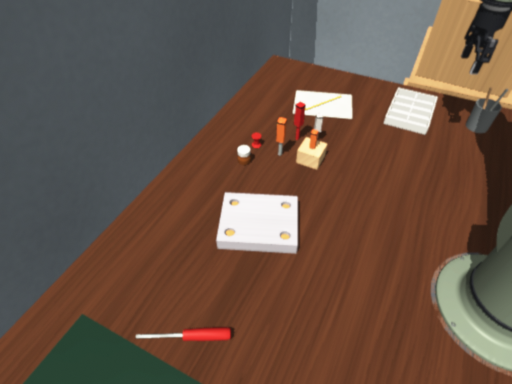

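The scene view has four probe-like objects: orange in the block (126,235), a larger free-standing orange one (155,255), red (100,278) and white (83,262). The smaller orange one standing in the plywood block fits the description, and I'll confirm that in a crop. The plate is at about (258,207).

```bash
python3 - <<'E'
from h import *
import pickle
C=pickle.load(open("c0.pkl","rb"))
a=cv2.resize(C["scene"]["frame"][205:325,60:240],(480,320),interpolation=cv2.INTER_CUBIC)
b=cv2.resize(C["side"]["frame"][90:180,230:340],(310,254),interpolation=cv2.INTER_CUBIC)
im=np.zeros((320,800,3),np.uint8); im[:,:480]=a; im[:254,485:795]=b
cv2.imwrite("pics/crop1.png",im)
for n in("scene","side"):
    c=C[n]; hsv=cv2.cvtColor(c["frame"],cv2.COLOR_BGR2HSV)
    for nm,lo,hi,z in(("orange",(4,190,120),(15,255,255),.08),("wood",(14,60,120),(26,170,255),.05),("plate",(0,0,170),(179,40,255),.036),("brass",(12,60,100),(30,200,255),.03)):
        m=cv2.inRange(hsv,lo,hi)
        k,l,st,ce=cv2.connectedComponentsWithStats(m)
        for i in range(1,k):
            if 12<st[i,4]<6000:
                p=onz(c,*ce[i],z)
                if .2<p[0]<.9 and -.6<p[1]<.1: print(n,nm,st[i],ce[i].round(1),p.round(3))
E
```

```text
scene orange [117 221  18  27 210] [126.4 235.1] [ 0.551 -0.274  0.08 ]
scene orange [144 238  23  39 435] [156.2 260.3] [ 0.643 -0.25   0.08 ]
scene orange [ 91 255  11   3  17] [ 96.2 255.9] [ 0.568 -0.341  0.08 ]
scene orange [112 282   6  25  41] [114.  295.7] [ 0.671 -0.342  0.08 ]
scene orange [ 96 287  15  16  35] [102.9 294.1] [ 0.657 -0.357  0.08 ]
scene orange [212 292  17  16  96] [221.6 299.8] [ 0.786 -0.189  0.08 ]
scene orange [167 302  22  28 100] [179.  313.8] [ 0.767 -0.263  0.08 ]
scene wood [159 121  28  13  35] [173.1 127.9] [ 0.203 -0.007  0.05 ]
scene wood [243 178   6   4  15] [245.5 179.4] [0.518 0.043 0.05 ]
scene wood [289 198   8   5  19] [292.8 199.4] [0.642 0.097 0.05 ]
scene wood [219 201   8   3  19] [222.6 201.9] [ 0.554 -0.047  0.05 ]
scene wood [268 224   9   5  22] [272.  225.8] [0.68  0.005 0.05 ]
scene wood [108 226  41  52 724] [130.2 257.2] [ 0.583 -0.286  0.05 ]
scene wood [  0 368  17   2  18] [  7.6 368.1] [ 0.679 -0.525  0.05 ]
scene plate [ 206  168  103   80 4310] [258.9 204.5] [0.599 0.027 0.036]
scene plate [133 230  11  12  64] [137.9 2
[... 1704 characters left out ...]
036]
side plate [ 216  192   82   61 4195] [258.5 222.4] [0.573 0.048 0.036]
side brass [305  96  36  15  73] [321.7 102.9] [ 0.61  -0.541  0.03 ]
side brass [352  96   1  14  14] [352.  102.5] [ 0.513 -0.591  0.03 ]
side brass [279 118   7   5  28] [281.6 120.1] [ 0.699 -0.385  0.03 ]
side brass [312 129   6   5  19] [314.4 131.2] [ 0.577 -0.376  0.03 ]
side brass [295 136  33  34 683] [310.  153.3] [ 0.551 -0.268  0.03 ]
side brass [239 156  10   8  32] [244.1 159.1] [ 0.723 -0.155  0.03 ]
side brass [231 201   7   5  28] [234.  202.8] [0.665 0.013 0.03 ]
side brass [282 204   8   4  27] [285.4 205.6] [ 0.536 -0.04   0.03 ]
side brass [281 233   9   6  41] [284.7 236. ] [0.497 0.053 0.03 ]
```

View pics/crop1.png

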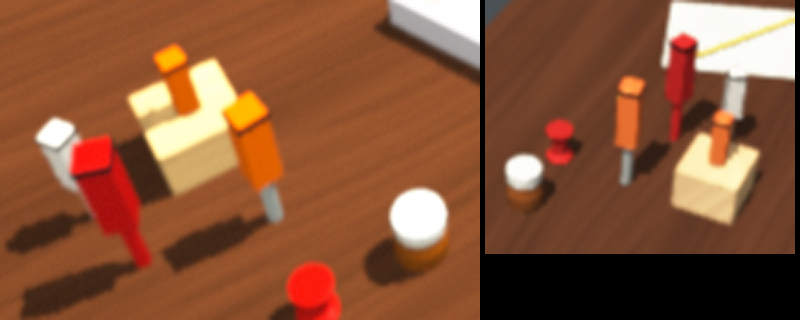

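The crop confirms it: the short orange probe in the plywood block is the one meant. The longer orange one standing free is not. Next I triangulate the probe, its neighbours and the plate.

```bash
cat >> h.py <<'E'
def tri(c1,p1,c2,p2):
    o1,d1=ray(c1,*p1);o2,d2=ray(c2,*p2)
    s=np.linalg.lstsq(np.c_[d1,-d2],o2-o1,rcond=None)[0]
    a=o1+d1*s[0];b=o2+d2*s[1]; return (a+b)/2,np.linalg.norm(a-b)
E
python3 - <<'E'
from h import *
import pickle
C=pickle.load(open("c0.pkl","rb")); a,b=C["scene"],C["side"]
for n,p,q in(("probe",(124,226.4),(314,131.5)),("bigor",(153,245.5),(282,120)),("red",(95.6,261),(300,105)),("white",(82.5,255.6),(319.8,116.6))):
    print(n,tri(a,p,b,q))
for n in("scene","side"):
    c=C[n]; hsv=cv2.cvtColor(c["frame"],cv2.COLOR_BGR2HSV)
    m=cv2.inRange(hsv,(0,0,190),(179,60,255)); m[:150]=0
    k,l,st,ce=cv2.connectedComponentsWithStats(m); i=1+np.argmax([s[4] if abs(x[0]-258)<15 else 0 for s,x in zip(st[1:],ce[1:])])
    ct=max(cv2.findContours((l==i).astype(np.uint8),0,2)[0],key=cv2.contourArea)
    g=np.array([onz(c,*p[0],.036)[:2]*1000 for p in ct],np.float32)
    print(n,"plate rect",cv2.minAreaRect(g)); 
    # stand top: bright wood
    m=cv2.inRange(hsv,(14,60,215),(26,200,255))
    k,l,st,ce=cv2.connectedComponentsWithStats(m)
    for i in range(1,k):
        if st[i,4]>100:
            ct=max(cv2.findContours((l==i).astype(np.uint8),0,2)[0],key=cv2.contourArea)
            g=np.array([onz(c,*p[0],.05)[:2]*1000 for p in ct],np.float32); print(" stand",ce[i],cv2.minAreaRect(g))
    bl=[(245.5,179.5),(292.8,199.4),(222.5,202),(272,226)] if n=="scene" else [(234,202.8),(285.4,205.6),(284.7,236),(229,232)]
    print(np.array([onz(c,*p,.024)[:2] for p in bl]).round(4))
E
```

```text
probe (array([ 0.55150035, -0.27409468,  0.10902414]), np.float64(0.0028408866312595996))
bigor (array([ 0.64706078, -0.25082827,  0.1337648 ]), np.float64(0.00660025875601327))
red (array([ 0.62611351, -0.34522725,  0.13539161]), np.float64(0.0017478065248506414))
white (array([ 0.56542908, -0.36364789,  0.09812436]), np.float64(0.00563243270326995))
scene plate rect ((588.7708740234375, 32.19413757324219), (213.0768280029297, 175.23117065429688), 22.123945236206055)
 stand [237.68815331  42.52439024] ((-250.03021240234375, 545.7810668945312), (114.69202423095703, 715.6201171875), 7.273703575134277)
 stand [441.8        141.40967742] ((701.2284545898438, 613.7984008789062), (27.423418045043945, 189.66891479492188), 0.9359337687492371)
 stand [132.6        248.45789474] ((553.1912841796875, -274.2358703613281), (73.22010803222656, 78.74950408935547), 88.8609848022461)
[[ 0.4941  0.0588]
 [ 0.6228  0.1152]
 [ 0.5314 -0.0352]
 [ 0.6632  0.0191]]
side plate rect ((577.978515625, 40.28480529785156), (200.83224487304688, 181.0487518310547), 22.21688461303711)
 stand [436.96291013  76.76034237] ((264.29913330078125, -1046.331298828125), (277.6482849121094, 541.724365234375), 6.595911026000977)
 stand [309.1053719  153.05578512] ((548.6499633789062, -253.737548828125), (73.87509155273438, 123.98551940917969), 3.5375988483428955)
[[ 0.6679  0.0088]
 [ 0.5372 -0.0446]
 [ 0.4987  0.0488]
 [ 0.6317  0.1008]]
```

```bash
python3 -c "
from h import *
print(tool([.551,-.274,.231]),tool([.551,-.274,.231])/10)"
```

```text
[ 4.22424955e+02 -1.77276281e+02 -2.28208169e-02] [ 4.22424955e+01 -1.77276281e+01 -2.28208169e-03]
```

Request:
apply_moves(
  dr=[
    [0,0,0],
    [0,0,0],
    [0,0,0],
    [0,0,0],
    [0,0,0],
  ],
  translation=[
    [42,-18,0],
    [42,-18,0],
    [42,-18,0],
    [42,-18,0],
    [42,-18,0],
  ],
  fingers=[-1,-1,-1,-1,-1],
)

```text
t: 0.65
position: [0.3829, -0.428, 0.2312]
eef_rot: [0.984, 0.175, -0.0, -0.0]
force: [0.1, -0.8, -0.5]
finger_gap: 0.0852
grip_force: 0.0
```

Request:
apply_moves(
  dr=[
    [0,0,0],
    [0,0,0],
    [0,0,0],
    [0,0,0],
    [0,0,0],
  ],
  translation=[
    [42,-18,0],
    [42,-18,0],
    [42,-18,0],
    [42,-18,0],
    [42,-18,0],
  ],
  fingers=[-1,-1,-1,-1,-1],
)

```text
t: 1.15
position: [0.5489, -0.271, 0.2312]
eef_rot: [0.984, 0.175, -0.0, -0.0]
force: [0.4, -1.0, -0.4]
finger_gap: 0.0853
grip_force: 0.0
```

Request:
apply_moves(
  dr=[
    [0,0,0],
    [0,0,0],
  ],
  translation=[
    [0,0,0],
    [0,0,0],
  ],
  fingers=[-1,-1],
)

```text
t: 1.35
position: [0.5483, -0.2715, 0.2308]
eef_rot: [0.984, 0.176, -0.0, -0.0]
force: [-0.5, -1.2, 0.2]
finger_gap: 0.0855
grip_force: 0.0
```

```bash
python3 - <<'E'
from h import *
import pickle
c=camera("wrist"); pickle.dump(c,open("c1.pkl","wb")); cv2.imwrite("pics/w1.png",c["frame"])
s=get_state(); print(s["position"],s["eef_rot"],s["joints"])
hsv=cv2.cvtColor(c["frame"],cv2.COLOR_BGR2HSV)
for nm,lo,hi,z in(("orange",(4,150,100),(15,255,255),.11),("wood",(14,60,150),(28,200,255),.05)):
    m=cv2.inRange(hsv,lo,hi); k,l,st,ce=cv2.connectedComponentsWithStats(m)
    for i in range(1,k):
        if st[i,4]>150:
            ct=max(cv2.findContours((l==i).astype(np.uint8),0,2)[0],key=cv2.contourArea)
            g=np.array([onz(c,*p[0],z)[:2]*1000 for p in ct],np.float32); print(nm,st[i],ce[i].round(),cv2.minAreaRect(g))
print(proj(c,s["position"]))
E
```

```text
[ 0.54750585 -0.27269849  0.23097971] [ 9.84479663e-01  1.75498179e-01 -4.26436206e-04 -2.22371125e-05] [ 0.44990551  0.50238877 -0.12308483  1.6327862   0.07025579  1.01149173
 -0.9134362 ]
orange [138   0  72  29 207] [172.  12.] ((657.2433471679688, -155.2137908935547), (60.33401870727539, 3.0469491481781006), 89.91382598876953)
orange [ 345    4  150   74 1006] [415.  39.] ((708.5111694335938, -356.9217224121094), (143.74427795410156, 10.78166675567627), 88.76978302001953)
orange [122   6  49  20 166] [147.  16.] ((647.6400146484375, -133.85626220703125), (3.8382303714752197, 39.80704116821289), 0.9805624485015869)
orange [217  30  53  28 177] [244.  43.] ((656.4872436523438, -215.7779998779297), (46.85289001464844, 4.600966930389404), 85.63529968261719)
orange [ 196   33  174   52 1610] [283.  62.] ((653.3756713867188, -253.49441528320312), (26.510250091552734, 153.0283660888672), 10.485276222229004)
orange [ 130   35  211  106 1351] [246.  90.] ((621.1919555664062, -226.0419921875), (201.07748413085938, 15.356423377990723), 86.01913452148438)
orange [219  61  68  40 350] [256. 
[... 2333 characters left out ...]
4765625), (33.40444564819336, 16.170978546142578), 87.34942626953125)
orange [196 299  44  15 158] [215. 308.] ((396.4778747558594, -276.8284606933594), (8.461739540100098, 49.2987174987793), 0.3332076966762543)
wood [ 68  96  12  20 174] [ 73. 106.] ((542.6141357421875, -55.16997146606445), (20.33809471130371, 11.894745826721191), 9.942432403564453)
wood [ 227  125   78   78 2899] [263. 162.] ((553.0796508789062, -274.90704345703125), (70.8683090209961, 71.07913970947266), 89.4531478881836)
wood [461 138  51  91 656] [487. 180.] ((623.371337890625, -531.728759765625), (136.06069946289062, 7.594030857086182), 57.197731018066406)
(np.float64(262.7823592115618), np.float64(238.89568012285872))
```

View pics/w1.png

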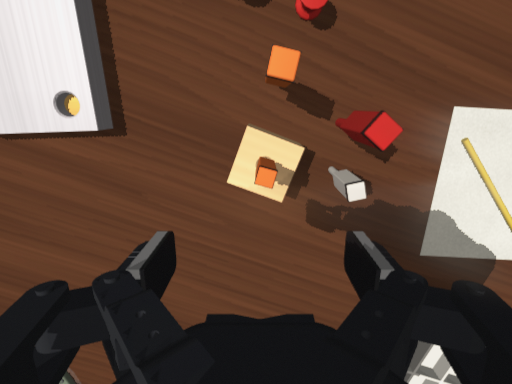

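The wrist view shows the stand top around (266,163), with the small orange probe's top face at (266,175). The fingers straddle it, and the neighbours are well clear.

```bash
python3 - <<'E'
from h import *
import pickle
c=pickle.load(open("c1.pkl","rb"))
im=cv2.resize(c["frame"][120:210,220:310],(540,540),interpolation=cv2.INTER_CUBIC); cv2.imwrite("pics/crop2.png",im)
g=c["frame"][157:190:2,253:279:2,2]; print(g)
E
```

```text
[[246 246 247 222 139 145 149 192 228 246 247 247 247]
 [247 247 237 166 123 121 119 118 137 198 238 246 247]
 [247 247 172 162 123 121 121 120 119 117 117 242 246]
 [247 241 166 162 123 121 121 121 120 119 117 140 145]
 [247 233 163 119  90 106 121 121 121 119 119 121 144]
 [247 241 161 183 203 166  83  82  99 116 120 115 144]
 [247 238 153 237 246 245 242 229 188 133  73  81 126]
 [247 230 117 244 246 246 246 246 245 243 240 211  99]
 [247 220 159 246 246 246 245 246 245 245 245 244 147]
 [247 211 234 246 246 246 245 246 246 246 245 226 147]
 [247 185 241 246 246 245 245 245 245 245 245 172 152]
 [247 155 245 246 246 246 245 246 245 245 245 144 151]
 [247 224 246 246 245 246 246 245 245 245 233 210 195]
 [247 218 241 245 245 245 245 245 245 245 195 244 223]
 [247 247 240 233 233 234 243 245 245 245 189 240 241]
 [247 247 246 245 246 242 226 223 227 228 231 241 240]
 [246 246 246 246 244 244 243 242 242 234 241 242 242]]
```

View pics/crop2.png

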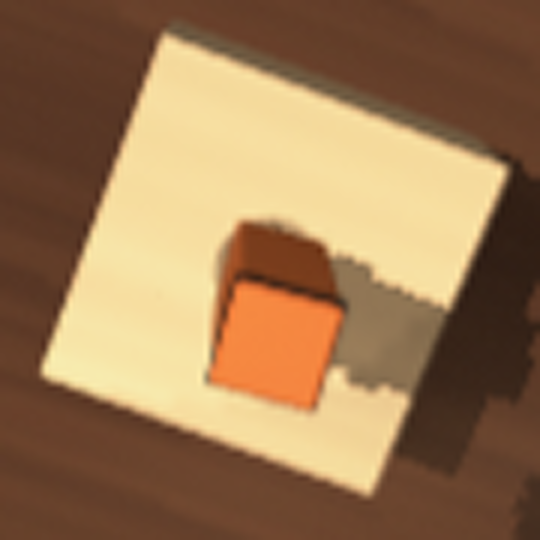

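The crop shows the handle's top face with corners at about (236,280), (343,303), (315,410) and (207,382). It is turned slightly relative to the stand.

```bash
python3 - <<'E'
from h import *
import pickle
c=pickle.load(open("c1.pkl","rb"))
P=[onz(c,220+u/6,120+v/6,.11)[:2] for u,v in((236,280),(343,303),(315,410),(207,382))]
P=np.array(P); print(P.round(4),P.mean(0)); d=P-np.roll(P,-1,0); print(np.degrees(np.arctan2(d[:,1],d[:,0])),np.linalg.norm(d,axis=1))
S=np.array([onz(c,220+u/6,120+v/6,.05)[:2] for u,v in((165,35),(508,168),(373,493),(42,375))]); print(S.mean(0))
d=S-np.roll(S,-1,0); print(np.degrees(np.arctan2(d[:,1],d[:,0])),np.linalg.norm(d,axis=1))
# plate brass hole seen
print(tool([*P.mean(0),.231]), get_state()["position"])
E
```

```text
[[ 0.561  -0.2655]
 [ 0.5634 -0.2827]
 [ 0.5454 -0.2848]
 [ 0.5438 -0.2669]] [ 0.55338608 -0.27497062]
[  97.94940553    6.85720048  -84.74970489 -175.29940539] [0.01731566 0.0181092  0.01797013 0.01728747]
[ 0.55292759 -0.27579367]
[ 8.94081901e+01 -1.01501904e-01 -9.01629830e+01  1.79465291e+02] [0.06943468 0.06953913 0.06996189 0.07006024]
[ 4.7328701   4.16406764 -0.02503419] [ 0.54750585 -0.27269849  0.23097971]
```

Request:
apply_moves(
  dr=[
    [0,0,0],
    [0,0,0.124],
    [0,0,0.124],
    [0,0,0],
    [0,0,0],
  ],
  translation=[
    [5,4,0],
    [0,0,0],
    [0,0,0],
    [0,0,40],
    [0,0,30],
  ],
  fingers=[-1,-1,-1,-1,-1],
)

```text
t: 1.9
position: [0.5536, -0.2757, 0.1603]
eef_rot: [0.999, 0.051, 0.0, 0.0]
force: [0.0, -0.7, 0.3]
finger_gap: 0.0853
grip_force: 0.0
```

```bash
python3 - <<'E'
from h import *
s=get_state(); print(s["position"],tool([.5533,-.2753,.062]),np.degrees(R.from_quat(s["eef_rot"]).as_euler("ZYX")))
E
```

```text
[ 0.55358436 -0.27567127  0.160349  ] [-0.29429416 -0.46869935 98.34855379] [ 5.89072380e+00 -2.88580662e-02  1.79959098e+02]
```

Request:
apply_moves(
  dr=[
    [0,0,0],
    [0,0,0],
    [0,0,0],
    [0,0,0],
    [0,0,0],
  ],
  translation=[
    [0,0,30],
    [0,0,30],
    [0,0,25],
    [0,0,13],
    [0,0,0],
  ],
  fingers=[-1,-1,-1,-1,-1],
)

```text
t: 2.4
position: [0.553, -0.2749, 0.062]
eef_rot: [0.999, 0.052, -0.001, -0.0]
force: [-0.8, -0.6, 0.9]
finger_gap: 0.0855
grip_force: 0.0
```

Request:
apply_moves(
  dr=[
    [0,0,0],
    [0,0,0],
    [0,0,0],
    [0,0,0],
    [0,0,0],
  ],
  translation=[
    [0,0,0],
    [0,0,0],
    [0,0,0],
    [0,0,0],
    [0,0,0],
  ],
  fingers=[1,1,1,1,1],
)

```text
t: 2.9
position: [0.5542, -0.2745, 0.0639]
eef_rot: [0.999, 0.052, 0.0, 0.0]
force: [-1.1, 1.4, 7.3]
finger_gap: 0.0174
grip_force: 58.5
```

Request:
apply_moves(
  dr=[
    [0,0,0],
    [0,0,0],
    [0,0,0],
    [0,0,0],
    [0,0,0],
  ],
  translation=[
    [0,0,0],
    [0,0,0],
    [0,0,0],
    [0,0,0],
    [0,0,0],
  ],
  fingers=[1,1,1,1,1],
)

```text
t: 3.4
position: [0.5542, -0.2745, 0.0639]
eef_rot: [0.999, 0.052, 0.0, 0.0]
force: [-1.3, 0.6, 6.7]
finger_gap: 0.0173
grip_force: 58.4
```

Request:
apply_moves(
  dr=[
    [0,0,0],
    [0,0,0],
    [0,0,0],
    [0,0,0],
    [0,0,0],
  ],
  translation=[
    [0,0,-10],
    [0,0,-25],
    [0,0,-35],
    [0,0,-40],
    [0,0,0],
  ],
  fingers=[1,1,1,1,1],
)

```text
t: 3.9
position: [0.556, -0.2756, 0.179]
eef_rot: [0.999, 0.052, 0.003, 0.002]
force: [0.5, -0.5, -1.2]
finger_gap: 0.017
grip_force: 58.7
```

Request:
apply_moves(
  dr=[
    [0,0,0],
    [0,0,0],
  ],
  translation=[
    [0,0,0],
    [0,0,0],
  ],
  fingers=[1,1],
)

```text
t: 4.1
position: [0.5534, -0.2743, 0.1726]
eef_rot: [0.999, 0.052, -0.001, -0.0]
force: [-0.2, 0.6, -1.5]
finger_gap: 0.0175
grip_force: 58.7
```

```bash
python3 - <<'E'
from h import *
s=get_state(); print(s["position"],s["force"],tool([.57,-.02,.18]))
E
```

```text
[ 0.55341755 -0.27430675  0.17258897] [-0.15621402  0.59623636 -1.47129536] [  43.07084652 -251.18387788   -7.30666657]
```

Request:
apply_moves(
  dr=[
    [0,0,0],
    [0,0,0],
    [0,0,0],
    [0,0,0],
    [0,0,0],
  ],
  translation=[
    [-5,-43,0],
    [-5,-43,0],
    [-5,-43,0],
    [-5,-43,0],
    [-5,-43,0],
  ],
  fingers=[1,1,1,1,1],
)

```text
t: 4.6
position: [0.5054, -0.0617, 0.1724]
eef_rot: [0.999, 0.052, -0.001, -0.0]
force: [1.0, 0.6, -2.4]
finger_gap: 0.0174
grip_force: 58.8
```

Request:
apply_moves(
  dr=[
    [0,0,0],
    [0,0,0],
    [0,0,0],
    [0,0,0],
    [0,0,0],
  ],
  translation=[
    [-5,-43,0],
    [-2,-41,0],
    [0,0,0],
    [0,0,0],
    [0,0,0],
  ],
  fingers=[1,1,1,1,1],
)

```text
t: 5.1
position: [0.4907, 0.0186, 0.1727]
eef_rot: [0.999, 0.052, -0.001, 0.0]
force: [-0.1, -0.3, -1.5]
finger_gap: 0.0173
grip_force: 59.1
```

```bash
python3 - <<'E'
from h import *
import pickle
c=camera("wrist"); pickle.dump(c,open("c2.pkl","wb")); cv2.imwrite("pics/w2.png",c["frame"])
s=get_state(); print(s["position"],s["force"])
hsv=cv2.cvtColor(c["frame"],cv2.COLOR_BGR2HSV)
m=cv2.inRange(hsv,(0,0,170),(179,50,255)); 
ct=max(cv2.findContours(m,0,2)[0],key=cv2.contourArea)
g=np.array([onz(c,*p[0],.036)[:2]*1000 for p in ct],np.float32); print(cv2.boundingRect(ct),cv2.minAreaRect(g))
E
```

```text
[0.49073732 0.01840191 0.17283908] [-0.09799791  0.23539836 -1.18477221]
(137, 0, 223, 200) ((578.3754272460938, 31.880966186523438), (188.3997039794922, 159.89088439941406), 22.23529052734375)
```

View pics/w2.png

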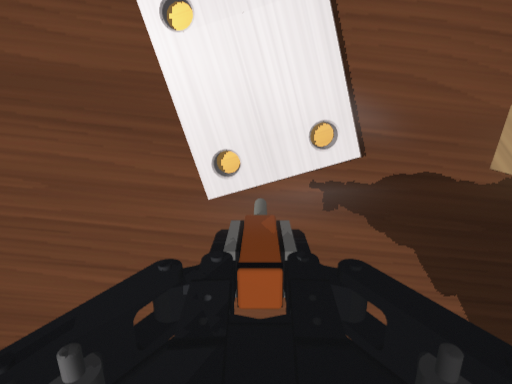

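The wrist view shows the plate partly cut off at the top. Three socket mouths are visible at about (178,14), (227,163) and (323,134), and the probe hangs straight in the fingers with its stem tip at about (260,205).

```bash
python3 - <<'E'
from h import *
import pickle
c=pickle.load(open("c2.pkl","rb"))
hsv=cv2.cvtColor(c["frame"],cv2.COLOR_BGR2HSV)
m=cv2.inRange(hsv,(0,0,150),(179,50,255))
cs,h=cv2.findContours(m,cv2.RETR_CCOMP,cv2.CHAIN_APPROX_NONE)
Q=[]
for k,x in enumerate(cs):
    if h[0][k][3]>=0 and cv2.contourArea(x)>300:
        g=np.array([onz(c,*p[0],.036)[:2]*1000 for p in x],np.float32); e=cv2.fitEllipse(g); print(cv2.minEnclosingCircle(g),e,cv2.boundingRect(x)); 
ct=max(cs,key=cv2.contourArea)
g=np.array([onz(c,*p[0],.036)[:2]*1000 for p in ct],np.float32)
g2=g[(ct[:,0,1]>2)]
a=np.radians(22.2); X=np.array([np.cos(a),np.sin(a)]);Y=np.array([-np.sin(a),np.cos(a)])
print("x ext",(g2@X).min(),"y ext",(g2@Y).min(),(g2@Y).max())
s=get_state(); print(proj(c,s["position"]-[0,0,.0589]))
E
```

```text
((501.1291809082031, 54.37542724609375), 14.626442909240723) ((500.9641418457031, 54.289161682128906), (27.69385528564453, 28.348878860473633), 14.76209545135498) (212, 149, 29, 29)
((538.5128173828125, -37.428897857666016), 14.265949249267578) ((538.401611328125, -37.50565719604492), (27.313180923461914, 27.579784393310547), 36.518863677978516) (309, 120, 29, 30)
x ext 453.17094827951837 y ext -269.1618700317436 -108.89212837751091
(np.float64(261.17788216844315), np.float64(201.60762972582785))
```

```bash
python3 - <<'E'
from h import *
print(tool([.501,.0543,.110]).round(1)); r=R.from_quat(get_state()["eef_rot"])
H=dict(A=(.501,.0543),B=(.5385,-.0375),C=(.6306,.1072),D=(.6681,.0154))
for a,b in("AB","BD","DC"): print(a,b,(r.inv().apply(np.array([*np.subtract(H[b],H[a]),0]))*1000).round(1))
E
```

```text
[ 14.  -34.7  62.8]
A B [27.8 95.2  0. ]
B D [ 1.344e+02 -3.930e+01 -1.000e-01]
D C [-27.8 -95.2  -0. ]
```

Request:
apply_moves(
  dr=[
    [0,0,0],
    [0,0,0],
    [0,0,0],
    [0,0,0],
    [0,0,0],
  ],
  translation=[
    [14,-35,0],
    [0,0,30],
    [0,0,33],
    [0,0,0],
    [0,0,0],
  ],
  fingers=[1,1,1,1,1],
)

```text
t: 5.65
position: [0.5011, 0.0549, 0.1105]
eef_rot: [0.999, 0.052, -0.001, 0.0]
force: [1.1, -0.1, -1.0]
finger_gap: 0.0172
grip_force: 59.0
```

```bash
python3 - <<'E'
from h import *
import pickle
s=get_state(); print(s["position"],s["force"],tool([.501,.0543,.095]).round(1))
E
```

```text
[0.50108697 0.05493681 0.11053077] [ 1.08394255 -0.09963527 -1.00964466] [-0.1  0.6 15.5]
```

Request:
apply_moves(
  dr=[
    [0,0,0],
    [0,0,0],
    [0,0,0],
    [0,0,0],
    [0,0,0],
  ],
  translation=[
    [0,0,8],
    [0,0,7],
    [0,0,5],
    [0,0,2],
    [0,0,0],
  ],
  fingers=[1,1,1,1,1],
)

```text
t: 6.15
position: [0.501, 0.0558, 0.0882]
eef_rot: [0.999, 0.052, -0.0, 0.0]
force: [0.6, 0.4, -1.5]
finger_gap: 0.0173
grip_force: 59.0
```

Request:
apply_moves(
  dr=[
    [0,0,0],
    [0,0,0],
    [0,0,0],
    [0,0,0],
  ],
  translation=[
    [0,0,1],
    [0,0,1],
    [0,0,0],
    [0,0,0],
  ],
  fingers=[1,1,1,1],
)

```text
t: 6.55
position: [0.5012, 0.0558, 0.0864]
eef_rot: [0.999, 0.052, 0.0, -0.0]
force: [0.3, -0.3, -1.7]
finger_gap: 0.0171
grip_force: 59.0
```

Request:
apply_moves(
  dr=[
    [0,0,0],
    [0,0,0],
    [0,0,0],
    [0,0,0],
  ],
  translation=[
    [0,0,1],
    [0,0,1],
    [0,0,0],
    [0,0,0],
  ],
  fingers=[1,1,1,1],
)

```text
t: 6.95
position: [0.5011, 0.0558, 0.0843]
eef_rot: [0.999, 0.052, -0.0, -0.0]
force: [-0.7, 0.1, -1.3]
finger_gap: 0.0175
grip_force: 59.0
```

Request:
apply_moves(
  dr=[
    [0,0,0],
    [0,0,0],
    [0,0,0],
    [0,0,0],
  ],
  translation=[
    [0,0,1],
    [0,0,1],
    [0,0,0],
    [0,0,0],
  ],
  fingers=[1,1,1,1],
)

```text
t: 7.35
position: [0.5011, 0.0558, 0.0822]
eef_rot: [0.999, 0.052, -0.0, -0.0]
force: [-0.2, -0.6, -1.3]
finger_gap: 0.017
grip_force: 59.0
```

Request:
apply_moves(
  dr=[
    [0,0,0],
    [0,0,0],
    [0,0,0],
    [0,0,0],
  ],
  translation=[
    [0,0,1],
    [0,0,1],
    [0,0,0],
    [0,0,0],
  ],
  fingers=[1,1,1,1],
)

```text
t: 7.75
position: [0.5013, 0.0558, 0.0805]
eef_rot: [0.999, 0.052, 0.0, -0.0]
force: [-1.2, -0.2, 4.6]
finger_gap: 0.017
grip_force: 60.3
```

Request:
apply_moves(
  dr=[
    [0,0,0],
    [0,0,0],
  ],
  translation=[
    [0,0,0],
    [0,0,0],
  ],
  fingers=[1,1],
)

```text
t: 7.95
position: [0.5013, 0.0558, 0.0805]
eef_rot: [0.999, 0.052, 0.0, -0.0]
force: [-1.0, 0.3, 5.3]
finger_gap: 0.0172
grip_force: 60.3
```

```bash
python3 - <<'E'
from h import *
s=get_state(); print(s["position"],s["force"])
E
```

```text
[0.50128667 0.05579191 0.08049388] [-0.98314184  0.32909632  5.27071682]
```

Request:
apply_moves(
  dr=[
    [0,0,0],
    [0,0,0],
    [0,0,0],
    [0,0,0],
    [0,0,0],
  ],
  translation=[
    [0,0,-15],
    [0,0,-18],
    [14,48,0],
    [13,48,0],
    [0,0,0],
  ],
  fingers=[1,1,1,1,1],
)

```text
t: 8.45
position: [0.5394, -0.0438, 0.1133]
eef_rot: [0.999, 0.049, 0.001, 0.001]
force: [-0.1, 0.6, -1.4]
finger_gap: 0.0178
grip_force: 59.1
```

Request:
apply_moves(
  dr=[
    [0,0,0],
    [0,0,0],
    [0,0,0],
    [0,0,0],
    [0,0,0],
  ],
  translation=[
    [0,0,0],
    [0,0,12],
    [0,0,11],
    [0,0,3],
    [0,0,0],
  ],
  fingers=[1,1,1,1,1],
)

```text
t: 8.95
position: [0.5374, -0.0362, 0.0864]
eef_rot: [0.999, 0.053, -0.001, -0.0]
force: [1.1, 0.7, -2.2]
finger_gap: 0.0176
grip_force: 59.2
```

Request:
apply_moves(
  dr=[
    [0,0,0],
    [0,0,0],
    [0,0,0],
    [0,0,0],
  ],
  translation=[
    [0,0,1],
    [0,0,1],
    [0,0,0],
    [0,0,0],
  ],
  fingers=[1,1,1,1],
)

```text
t: 9.35
position: [0.5381, -0.0369, 0.0855]
eef_rot: [0.999, 0.052, 0.0, 0.0]
force: [-0.2, -0.5, -1.0]
finger_gap: 0.0174
grip_force: 59.2
```

Request:
apply_moves(
  dr=[
    [0,0,0],
    [0,0,0],
    [0,0,0],
    [0,0,0],
  ],
  translation=[
    [0,0,1],
    [0,0,1],
    [0,0,0],
    [0,0,0],
  ],
  fingers=[1,1,1,1],
)

```text
t: 9.75
position: [0.538, -0.0369, 0.0833]
eef_rot: [0.999, 0.052, -0.0, -0.0]
force: [-1.3, -0.5, -1.8]
finger_gap: 0.0173
grip_force: 59.2
```

Request:
apply_moves(
  dr=[
    [0,0,0],
    [0,0,0],
    [0,0,0],
    [0,0,0],
  ],
  translation=[
    [0,0,1],
    [0,0,1],
    [0,0,0],
    [0,0,0],
  ],
  fingers=[1,1,1,1],
)

```text
t: 10.15
position: [0.538, -0.0368, 0.0813]
eef_rot: [0.999, 0.052, -0.0, -0.0]
force: [0.1, -0.3, -0.1]
finger_gap: 0.0168
grip_force: 59.2
```

Request:
apply_moves(
  dr=[
    [0,0,0],
    [0,0,0],
    [0,0,0],
    [0,0,0],
  ],
  translation=[
    [0,0,1],
    [0,0,0.5],
    [0,0,0],
    [0,0,0],
  ],
  fingers=[1,1,1,1],
)

```text
t: 10.55
position: [0.5383, -0.0369, 0.0803]
eef_rot: [0.999, 0.052, 0.0, 0.0]
force: [-2.7, -0.6, 10.1]
finger_gap: 0.0174
grip_force: 61.1
```

Sockets A and B bottom out at the same height (TCP z about 0.0805), so both are good. On to D.

Request:
apply_moves(
  dr=[
    [0,0,0],
    [0,0,0],
    [0,0,0],
    [0,0,0],
    [0,0,0],
  ],
  translation=[
    [0,0,-15],
    [0,0,-20],
    [44,-13,0],
    [45,-13,0],
    [45,-13,0],
  ],
  fingers=[1,1,1,1,1],
)

```text
t: 11.05
position: [0.6688, 0.0166, 0.1153]
eef_rot: [0.999, 0.052, 0.0, -0.0]
force: [0.0, -1.1, -2.1]
finger_gap: 0.0172
grip_force: 59.4
```

Request:
apply_moves(
  dr=[
    [0,0,0],
    [0,0,0],
    [0,0,0],
    [0,0,0],
    [0,0,0],
  ],
  translation=[
    [0,0,0],
    [0,0,0],
    [0,0,12],
    [0,0,10],
    [0,0,0],
  ],
  fingers=[1,1,1,1,1],
)

```text
t: 11.55
position: [0.6657, 0.0153, 0.0909]
eef_rot: [0.999, 0.052, -0.001, 0.0]
force: [0.3, 0.1, -0.5]
finger_gap: 0.0174
grip_force: 59.3
```

Request:
apply_moves(
  dr=[
    [0,0,0],
    [0,0,0],
    [0,0,0],
    [0,0,0],
    [0,0,0],
  ],
  translation=[
    [1,0,2],
    [1,0,1],
    [0,0,1],
    [0,0,0],
    [0,0,0],
  ],
  fingers=[1,1,1,1,1],
)

```text
t: 12.05
position: [0.6692, 0.0162, 0.0889]
eef_rot: [0.999, 0.052, 0.0, -0.0]
force: [1.4, -0.6, -2.7]
finger_gap: 0.017
grip_force: 59.3
```

Request:
apply_moves(
  dr=[
    [0,0,0],
    [0,0,0],
    [0,0,0],
    [0,0,0],
    [0,0,0],
  ],
  translation=[
    [0,0,1],
    [0,0,1],
    [0,0,0],
    [0,0,0],
    [0,0,0],
  ],
  fingers=[1,1,1,1,1],
)

```text
t: 12.55
position: [0.6692, 0.0161, 0.0868]
eef_rot: [0.999, 0.052, -0.0, 0.0]
force: [0.2, 0.1, -2.7]
finger_gap: 0.0172
grip_force: 59.3
```

Request:
apply_moves(
  dr=[
    [0,0,0],
    [0,0,0],
    [0,0,0],
    [0,0,0],
  ],
  translation=[
    [0,0,1],
    [0,0,1],
    [0,0,0],
    [0,0,0],
  ],
  fingers=[1,1,1,1],
)

```text
t: 12.95
position: [0.6692, 0.0161, 0.0847]
eef_rot: [0.999, 0.052, -0.0, -0.0]
force: [-1.1, -0.0, -1.8]
finger_gap: 0.0173
grip_force: 59.3
```

Request:
apply_moves(
  dr=[
    [0,0,0],
    [0,0,0],
    [0,0,0],
    [0,0,0],
  ],
  translation=[
    [0,0,1],
    [0,0,1],
    [0,0,0],
    [0,0,0],
  ],
  fingers=[1,1,1,1],
)

```text
t: 13.35
position: [0.6692, 0.0161, 0.0828]
eef_rot: [0.999, 0.052, -0.0, -0.0]
force: [0.3, 1.0, -1.9]
finger_gap: 0.0173
grip_force: 59.3
```

D is clear at TCP z 0.0828, so it is not high either. That leaves C.

Request:
apply_moves(
  dr=[
    [0,0,0],
    [0,0,0],
    [0,0,0],
    [0,0,0],
    [0,0,0],
  ],
  translation=[
    [0,0,-15],
    [0,0,-18],
    [-15,-47,0],
    [-14,-47,0],
    [0,0,0],
  ],
  fingers=[1,1,1,1,1],
)

```text
t: 13.85
position: [0.6284, 0.1145, 0.1173]
eef_rot: [0.998, 0.056, 0.0, -0.002]
force: [1.3, 0.3, -1.0]
finger_gap: 0.0172
grip_force: 59.5
```

Request:
apply_moves(
  dr=[
    [0,0,0],
    [0,0,0],
    [0,0,0],
    [0,0,0],
    [0,0,0],
  ],
  translation=[
    [0,0,0],
    [0,0,0],
    [0,0,12],
    [0,0,12],
    [0,0,0],
  ],
  fingers=[1,1,1,1,1],
)

```text
t: 14.35
position: [0.6294, 0.1057, 0.0893]
eef_rot: [0.999, 0.052, -0.002, 0.0]
force: [-0.9, -1.0, -2.3]
finger_gap: 0.0171
grip_force: 59.5
```

Request:
apply_moves(
  dr=[
    [0,0,0],
    [0,0,0],
    [0,0,0],
  ],
  translation=[
    [0,0,0],
    [0,0,0],
    [0,0,0],
  ],
  fingers=[1,1,1],
)

```text
t: 14.65
position: [0.6307, 0.1066, 0.0921]
eef_rot: [0.999, 0.052, 0.0, -0.0]
force: [0.4, -0.3, -1.2]
finger_gap: 0.0172
grip_force: 59.5
```

Request:
apply_moves(
  dr=[
    [0,0,0],
    [0,0,0],
    [0,0,0],
    [0,0,0],
    [0,0,0],
  ],
  translation=[
    [0,0,2],
    [0,0,2],
    [0,0,1],
    [0,0,0],
    [0,0,0],
  ],
  fingers=[1,1,1,1,1],
)

```text
t: 15.15
position: [0.6305, 0.1066, 0.0868]
eef_rot: [0.999, 0.052, -0.0, -0.0]
force: [0.2, 0.2, -1.6]
finger_gap: 0.0172
grip_force: 59.5
```

Request:
apply_moves(
  dr=[
    [0,0,0],
    [0,0,0],
    [0,0,0],
    [0,0,0],
  ],
  translation=[
    [0,0,1],
    [0,0,1],
    [0,0,0],
    [0,0,0],
  ],
  fingers=[1,1,1,1],
)

```text
t: 15.55
position: [0.6305, 0.1065, 0.0848]
eef_rot: [0.999, 0.052, -0.0, 0.0]
force: [0.9, 0.4, -1.4]
finger_gap: 0.0171
grip_force: 59.5
```

Request:
apply_moves(
  dr=[
    [0,0,0],
    [0,0,0],
    [0,0,0],
    [0,0,0],
  ],
  translation=[
    [0,0,1],
    [0,0,1],
    [0,0,0],
    [0,0,0],
  ],
  fingers=[1,1,1,1],
)

```text
t: 15.95
position: [0.6308, 0.1066, 0.0836]
eef_rot: [0.999, 0.052, 0.0, -0.0]
force: [-2.2, -0.4, 9.8]
finger_gap: 0.0174
grip_force: 61.2
```

C makes contact at about 0.084, roughly 3.4 mm above the others, so it is the high seat. I'll press it in small steps.

Request:
apply_moves(
  dr=[
    [0,0,0],
    [0,0,0],
    [0,0,0],
    [0,0,0],
    [0,0,0],
  ],
  translation=[
    [0,0,0.5],
    [0,0,0.5],
    [0,0,0],
    [0,0,0],
    [0,0,0],
  ],
  fingers=[1,1,1,1,1],
)

```text
t: 16.45
position: [0.6309, 0.1066, 0.0827]
eef_rot: [0.999, 0.052, 0.0, -0.0]
force: [-3.5, -0.5, 11.8]
finger_gap: 0.0174
grip_force: 61.3
```

Request:
apply_moves(
  dr=[
    [0,0,0],
    [0,0,0],
    [0,0,0],
    [0,0,0],
    [0,0,0],
  ],
  translation=[
    [0,0,0.5],
    [0,0,0.5],
    [0,0,0],
    [0,0,0],
    [0,0,0],
  ],
  fingers=[1,1,1,1,1],
)

```text
t: 16.95
position: [0.6309, 0.1066, 0.0817]
eef_rot: [0.999, 0.052, 0.0, -0.0]
force: [-3.0, -0.8, 12.1]
finger_gap: 0.0174
grip_force: 61.3
```

Request:
apply_moves(
  dr=[
    [0,0,0],
    [0,0,0],
    [0,0,0],
    [0,0,0],
    [0,0,0],
  ],
  translation=[
    [0,0,0.5],
    [0,0,0.5],
    [0,0,0],
    [0,0,0],
    [0,0,0],
  ],
  fingers=[1,1,1,1,1],
)

```text
t: 17.45
position: [0.6309, 0.1066, 0.0807]
eef_rot: [0.999, 0.052, 0.0, -0.0]
force: [-4.0, -1.5, 12.7]
finger_gap: 0.0172
grip_force: 61.3
```

Request:
apply_moves(
  dr=[
    [0,0,0],
    [0,0,0],
    [0,0,0],
    [0,0,0],
    [0,0,0],
  ],
  translation=[
    [0,0,0.5],
    [0,0,0],
    [0,0,0],
    [0,0,0],
    [0,0,0],
  ],
  fingers=[1,1,1,1,1],
)

```text
t: 17.95
position: [0.6309, 0.1066, 0.0802]
eef_rot: [0.999, 0.052, 0.0, -0.0]
force: [-2.7, -0.2, 12.4]
finger_gap: 0.0171
grip_force: 61.3
```

Request:
apply_moves(
  dr=[
    [0,0,0],
    [0,0,0],
    [0,0,0],
    [0,0,0],
    [0,0,0],
  ],
  translation=[
    [0,0,-15],
    [0,0,-18],
    [15,47,0],
    [14,47,0],
    [0,0,0],
  ],
  fingers=[1,1,1,1,1],
)

```text
t: 18.45
position: [0.6711, 0.0076, 0.1133]
eef_rot: [0.999, 0.048, 0.001, 0.002]
force: [-0.9, -0.7, -1.3]
finger_gap: 0.0174
grip_force: 59.3
```

Request:
apply_moves(
  dr=[
    [0,0,0],
    [0,0,0],
    [0,0,0],
    [0,0,0],
    [0,0,0],
  ],
  translation=[
    [0,0,0],
    [0,0,0],
    [0,0,12],
    [0,0,12],
    [0,0,4],
  ],
  fingers=[1,1,1,1,1],
)

```text
t: 18.95
position: [0.6681, 0.0168, 0.0822]
eef_rot: [0.999, 0.053, -0.001, -0.0]
force: [0.4, -0.2, -1.3]
finger_gap: 0.017
grip_force: 59.3
```

Request:
apply_moves(
  dr=[
    [0,0,0],
    [0,0,0],
    [0,0,0],
  ],
  translation=[
    [0,0,0],
    [0,0,0],
    [0,0,0],
  ],
  fingers=[1,1,1],
)

```text
t: 19.25
position: [0.6694, 0.0162, 0.0847]
eef_rot: [0.999, 0.052, 0.0, -0.0]
force: [-0.5, 0.1, -1.3]
finger_gap: 0.0174
grip_force: 59.3
```

Now a check at D, which should make contact at about 0.0807 if the probe has not slipped in the grip.

Request:
apply_moves(
  dr=[
    [0,0,0],
    [0,0,0],
    [0,0,0],
    [0,0,0],
    [0,0,0],
  ],
  translation=[
    [0,0,1],
    [0,0,1],
    [0,0,1],
    [0,0,0],
    [0,0,0],
  ],
  fingers=[1,1,1,1,1],
)

```text
t: 19.75
position: [0.6692, 0.0161, 0.0813]
eef_rot: [0.999, 0.052, -0.0, -0.0]
force: [-0.3, -0.5, -1.6]
finger_gap: 0.0173
grip_force: 59.3
```

Request:
apply_moves(
  dr=[
    [0,0,0],
    [0,0,0],
    [0,0,0],
    [0,0,0],
    [0,0,0],
  ],
  translation=[
    [0,0,0.5],
    [0,0,0.5],
    [0,0,0],
    [0,0,0],
    [0,0,0],
  ],
  fingers=[1,1,1,1,1],
)

```text
t: 20.25
position: [0.6694, 0.0162, 0.0807]
eef_rot: [0.999, 0.052, 0.0, -0.0]
force: [-1.9, 0.2, 6.1]
finger_gap: 0.0171
grip_force: 60.5
```

D reads the same as A and B, so nothing slipped and C is level. I'll carry the probe back to the stand.

Request:
apply_moves(
  dr=[
    [0,0,0],
    [0,0,0],
    [0,0,0],
    [0,0,0],
    [0,0,0],
  ],
  translation=[
    [0,0,-20],
    [0,0,-35],
    [0,0,-35],
    [-24,46,0],
    [-24,46,0],
  ],
  fingers=[1,1,1,1,1],
)

```text
t: 20.75
position: [0.6325, -0.0768, 0.1712]
eef_rot: [0.999, 0.054, 0.001, -0.0]
force: [0.7, -1.4, -2.1]
finger_gap: 0.0176
grip_force: 59.6
```

Request:
apply_moves(
  dr=[
    [0,0,0],
    [0,0,0],
    [0,0,0],
    [0,0,0],
    [0,0,0],
  ],
  translation=[
    [-24,46,0],
    [-24,46,0],
    [-24,46,0],
    [-24,46,0],
    [0,0,0],
  ],
  fingers=[1,1,1,1,1],
)

```text
t: 21.25
position: [0.5553, -0.2707, 0.1703]
eef_rot: [0.999, 0.048, -0.001, 0.002]
force: [-0.2, 0.2, -1.2]
finger_gap: 0.017
grip_force: 59.3
```

Request:
apply_moves(
  dr=[
    [0,0,0],
    [0,0,0],
    [0,0,0],
    [0,0,0],
    [0,0,0],
  ],
  translation=[
    [0,0,0],
    [0,0,0],
    [0,0,0],
    [0,0,0],
    [0,0,0],
  ],
  fingers=[1,1,1,1,1],
)

```text
t: 21.75
position: [0.5593, -0.2622, 0.1703]
eef_rot: [0.999, 0.053, -0.0, -0.0]
force: [0.5, 0.6, -1.3]
finger_gap: 0.0175
grip_force: 59.3
```

```bash
python3 - <<'E'
from h import *
c=camera("wrist"); cv2.imwrite("pics/w3.png",c["frame"])
s=get_state(); print(s["position"],s["force"],tool([.5540,-.2748,.0639]), proj(c,s["position"]-[0,0,.0589]),proj(c,[.553,-.2755,.05]))
E
```

```text
[ 0.55918683 -0.26242533  0.1702634 ] [ 0.26571351  0.22745041 -0.6107898 ] [ -6.45330385  11.76595639 106.36317897] (np.float64(261.16367216265843), np.float64(201.89470336308838)) (np.float64(273.6392005265793), np.float64(188.66613983126678))
```

View pics/w3.png

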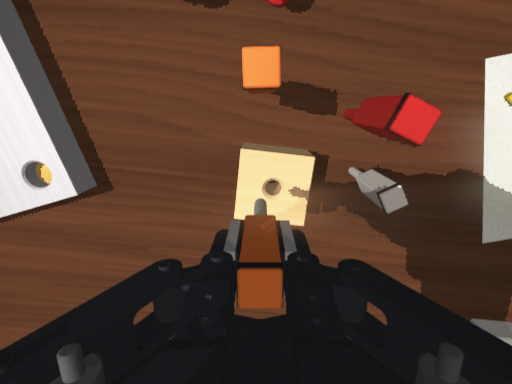

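The wrist view shows the empty stand hole at (272,187), within about 1 mm of where I gripped the probe. The stem tip is at (261,203), so about 13 mm of correction is needed.

Request:
apply_moves(
  dr=[
    [0,0,0],
    [0,0,0],
    [0,0,0],
    [0,0,0],
    [0,0,0],
  ],
  translation=[
    [-6,11.5,0],
    [0,0,25],
    [0,0,20],
    [0,0,0],
    [0,0,0],
  ],
  fingers=[1,1,1,1,1],
)

```text
t: 22.3
position: [0.5541, -0.2755, 0.1257]
eef_rot: [0.999, 0.052, -0.0, 0.0]
force: [0.3, 0.3, -1.4]
finger_gap: 0.017
grip_force: 59.4
```

Request:
apply_moves(
  dr=[
    [0,0,0],
    [0,0,0],
  ],
  translation=[
    [0,0,0],
    [0,0,0],
  ],
  fingers=[1,1],
)

```text
t: 22.5
position: [0.5547, -0.2753, 0.1264]
eef_rot: [0.999, 0.052, 0.001, 0.0]
force: [0.1, -1.0, -2.1]
finger_gap: 0.0173
grip_force: 59.4
```

```bash
python3 - <<'E'
from h import *
s=get_state(); print(s["position"],s["force"],tool([.5542,-.2745,.0639]))
E
```

```text
[ 0.55466933 -0.27525733  0.12635238] [ 0.07286246 -1.00197394 -2.1042923 ] [-0.46724347 -0.84555567 62.45126375]
```

Within 1 mm of centre (the hole clearance is 3.5 mm). Lowering into the hole.

Request:
apply_moves(
  dr=[
    [0,0,0],
    [0,0,0],
    [0,0,0],
    [0,0,0],
    [0,0,0],
  ],
  translation=[
    [-0.5,-0.5,5],
    [0,0,10],
    [0,0,10],
    [0,0,0],
    [0,0,0],
  ],
  fingers=[1,1,1,1,1],
)

```text
t: 23.0
position: [0.5535, -0.2744, 0.0998]
eef_rot: [0.999, 0.052, -0.0, -0.0]
force: [0.1, 0.1, -1.2]
finger_gap: 0.0171
grip_force: 59.4
```

Request:
apply_moves(
  dr=[
    [0,0,0],
    [0,0,0],
    [0,0,0],
    [0,0,0],
    [0,0,0],
  ],
  translation=[
    [0,0,15],
    [0,0,10],
    [0,0,5],
    [0,0,0],
    [0,0,0],
  ],
  fingers=[1,1,1,1,1],
)

```text
t: 23.5
position: [0.5537, -0.2745, 0.0703]
eef_rot: [0.999, 0.052, -0.0, -0.0]
force: [-0.1, -0.9, -0.5]
finger_gap: 0.0175
grip_force: 59.4
```

Request:
apply_moves(
  dr=[
    [0,0,0],
    [0,0,0],
    [0,0,0],
    [0,0,0],
    [0,0,0],
  ],
  translation=[
    [0,0,3],
    [0,0,2],
    [0,0,1],
    [0,0,0],
    [0,0,0],
  ],
  fingers=[1,1,1,1,1],
)

```text
t: 24.0
position: [0.5537, -0.2745, 0.0644]
eef_rot: [0.999, 0.052, 0.0, 0.0]
force: [0.1, -0.0, -1.1]
finger_gap: 0.0176
grip_force: 59.4
```

Request:
apply_moves(
  dr=[
    [0,0,0],
    [0,0,0],
    [0,0,0],
  ],
  translation=[
    [0,0,0.7],
    [0,0,0],
    [0,0,0],
  ],
  fingers=[1,1,1],
)

```text
t: 24.3
position: [0.5538, -0.2746, 0.0639]
eef_rot: [0.999, 0.052, 0.0, 0.0]
force: [-1.3, 0.0, 5.1]
finger_gap: 0.0171
grip_force: 60.2
```

Request:
apply_moves(
  dr=[
    [0,0,0],
    [0,0,0],
    [0,0,0],
    [0,0,0],
    [0,0,0],
  ],
  translation=[
    [0,0,0],
    [0,0,0],
    [0,0,0],
    [0,0,0],
    [0,0,0],
  ],
  fingers=[-1,-1,-1,-1,-1],
)

```text
t: 24.8
position: [0.5537, -0.2745, 0.0636]
eef_rot: [0.999, 0.052, 0.0, -0.0]
force: [0.4, 0.3, -0.6]
finger_gap: 0.085
grip_force: 0.0
```

Request:
apply_moves(
  dr=[
    [0,0,0],
    [0,0,0],
    [0,0,0],
    [0,0,0],
    [0,0,0],
  ],
  translation=[
    [0,0,0],
    [0,0,0],
    [0,0,0],
    [0,0,0],
    [0,0,0],
  ],
  fingers=[-1,-1,-1,-1,-1],
)

```text
t: 25.3
position: [0.5537, -0.2745, 0.0636]
eef_rot: [0.999, 0.052, 0.0, 0.0]
force: [-0.1, -0.5, 0.3]
finger_gap: 0.0852
grip_force: 0.0
```

Request:
apply_moves(
  dr=[
    [0,0,0],
    [0,0,0],
    [0,0,0],
    [0,0,0],
    [0,0,0],
  ],
  translation=[
    [0,0,-15],
    [0,0,-30],
    [0,0,-40],
    [0,0,-40],
    [0,0,-30],
  ],
  fingers=[-1,-1,-1,-1,-1],
)

```text
t: 25.8
position: [0.554, -0.2747, 0.2224]
eef_rot: [0.999, 0.052, 0.001, 0.001]
force: [0.1, -0.0, -0.3]
finger_gap: 0.0851
grip_force: 0.0
```

Request:
apply_moves(
  dr=[
    [0,0,0],
    [0,0,0],
    [0,0,0],
    [0,0,0],
    [0,0,0],
  ],
  translation=[
    [0,0,0],
    [0,0,0],
    [0,0,0],
    [0,0,0],
    [0,0,0],
  ],
  fingers=[-1,-1,-1,-1,-1],
)

```text
t: 26.3
position: [0.5534, -0.2744, 0.2179]
eef_rot: [0.999, 0.052, -0.001, -0.0]
force: [0.6, 0.3, -0.5]
finger_gap: 0.0855
grip_force: 0.0
```

```bash
python3 - <<'E'
from h import *
a,b=camera("scene"),camera("wrist")
im=np.zeros((384,800,3),np.uint8)
im[:320,:390]=cv2.resize(a["frame"][205:325,60:206],(390,320)); im[:,400:]=b["frame"][:,56:456]
cv2.imwrite("pics/end.png",im); print(get_state()["position"])
E
```

```text
[ 0.55353304 -0.27445433  0.21811127]
```

View pics/end.png

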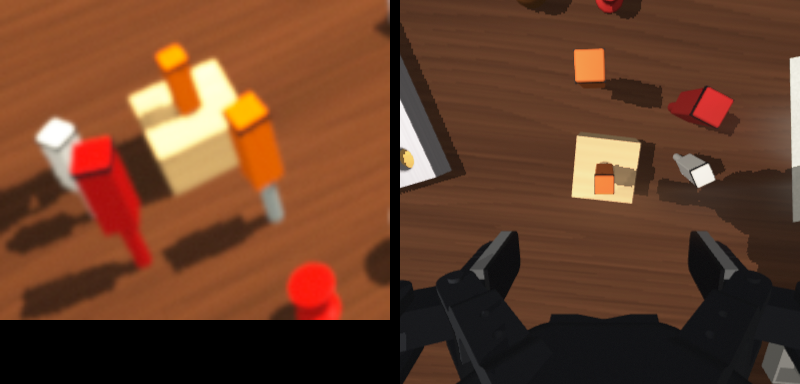

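The probe stands upright and fully down in its stand (left view, handle at about (178,80); right view, (604,183)). The gripper is clear and the neighbours have not moved.

```bash
python3 -c "
from station import finish_job
print(finish_job())"
```

```text
the job is handed in; nothing more can be done
None
```

I pressed the high seat, in the (+70, +50) mm socket (plate_hole0), down to within about 0.3 mm of the others by probe reading, put the probe back upright in its stand, and handed the job in at about 26 s; no verdict came back.

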